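# Put away the stacked hose-shop supplies

## Robot

A 6-joint arm with a two-finger parallel gripper is mounted at the origin on a cart in front of the work surface, level with it; the furniture and walls round the work are solid. World frame = base frame: x ahead of the robot, y to its left, z up, the work surface at z = 0. Lengths are in m, angles in rad, forces in N, time in s.
With the tool pointing down it reaches from about 0.275 to 0.975 m from the base axis. Payload 8.4 kg.
Tool frame: the origin (TCP) lies between the finger pads; the fingertips stand 14 mm ahead of it and the grasp point (between the pads) lies 5 mm behind it; z points along the fingers, y is the line along which they close (so a half turn about z gives the same grasp; the last joint's range is limited). The gripper opens to 92 mm and grips with 3 to 60 N. Pads are 20 mm wide; open, the fingers measure 128 mm over their backs; the gripper's body (75 mm by 189 mm) begins 69 mm behind the grasp point.
Start: joints at [1.181, 0.353, 1.633, -0, 1.155, -0.002], TCP at [0.236, 0.579, 0.229] pointing down, gripper open.
Joint ranges: [-2.63, 2.63], [-0.92, 2.1], [0.06, 2.66], [-1.3, 4.44], [0, 2.69], [-3.02, 3.02]. Speed limits (rad/s): [2.22, 2.22, 2.79, 3.14, 3.14, 3.14].

## Interface

Orientations are given as a unit quaternion [x, y, z, w].
In Python, from cell import * gives the robot as it stands.
- The arm moves only by the tool apply_moves, never from a script. Its argument "motion" is a list of rows, each an object with "linear": the shift along the tool's x, y, z in mm, a list of three; "delta_rot": the turn, a rotation vector about the tool's x, y, z in degrees, a list of three; "hand": the opening, from 0 (shut) to 1 (fully open). In form: [{"linear": [tx, ty, tz], "delta_rot": [wx, wy, wz], "hand": hand}, ...]. A call has 1 to 20 rows; each row is the pose to reach, as a shift and turn from the pose commanded when the call began, along the tool's axes at that moment; what a row does not reach only later rows make up. A row lasts 1/10 s, in which the tool goes at most 50 mm and 8.59 degrees, less where a joint would pass 70% of its speed; a pose out of reach is approached as far as the arm can. A call with a gripper value outside its range is refused whole. The fingers move at their own pace and stop on an object; the grip force is fixed at half the most. Time passes only in rows, so rows that repeat a pose let the fingers close. It gives the time, the measured TCP pose, the force, the opening and the grip force at its end, in the units of the state.
- get_state(): the state, without advancing time (a new reading comes with each control period).
- camera(name): name is "scene" or "top" or "wrist"; returns (picture, depth): 384x512x3 uint8, blue, green, red; 384x512 float32, m along the optical axis (not along the pixel's ray), 0 where there is no reading.
- camera_params(name): a dict with "fx", "fy", "cx", "cy" (pixels), "origin" and "orientation" of the camera in the world. Camera axes: x right, y up, looking along -z (the intrinsics and any distortion apply to the point x, -y, -z); pixel columns grow to the right and rows downward; lengths in m; the calibration is good to about 2 mm. A picture is of the moment at which its call begins: read the wrist's pose just before it. camera_params takes no time and is no camera call; for the wrist camera it gives the pose at the moment of the call.
- job_done(): hands the job in; it is judged then, once.
The state is a dict: "t": time; "q": joint angles; "qd": joint speeds; "joint_efforts": joint torques, N m; "eef_pos": TCP position; "orientation": TCP orientation; "force": force on the tool from outside, world axes, zero at the start; "ft_torque": the same for the moment, N m; "finger_gap": finger opening in m; "grip_force": force on a finger pad.
Only numpy, scipy, OpenCV 4.12 (cv2) and the standard library are available. Lean on these libraries where they do the work, as an engineer would, in place of code of your own. Each camera call takes 0.05 s, during which the arm holds its last target. There are 200 camera calls.

## Task

Take the stack of supplies on the bench apart and put each thing away where it fits: the steel die standing in the small square tray, the tape roll down over the pin of its stand, the shorter brown carton in the middle-sized tray and the longer brown carton in the longest tray. Each must sit flat and upright, fully down in its place; let nothing topple, and leave the white pot and the pale carton where they stand.

Things in the scene. Friction and masses are not known exactly. Their poses are not given: they have to be found in the camera images.
- die: steel crimp die, a plain grey upright block 37 (x) x 36 (y) x 55 (z) mm, the top of the stack. Seen from above it is a keystone: its -y side is 35 mm wide, its +y side 19 mm wide, these two sides are parallel and 33 to 36 mm apart (grip across them, along its y), the other two sides slant together. Origin at the centre of its underside, z up. It goes in the small square tray. About 0.22 kg.
- tape: roll of black tape lying flat, 62 mm across, 19 mm thick, with a hole 39 mm across through the middle; third from the top, between the two cartons (its top face lies 19 mm above the longer carton). Origin at the centre of its underside, z up along the hole. It goes over the pin of the tape stand. About 0.09 kg.
- short_carton: the shorter brown cardboard carton, closed, 51 (x) x 66 (y) x 45 (z) mm; second from the top, between the die and the tape roll. Origin at the centre of its underside, z up. It goes in the middle-sized tray. About 0.12 kg.
- long_carton: the longer brown cardboard carton, closed, 61 (x) x 85 (y) x 50 (z) mm; the bottom of the stack, on the bench. Origin at the centre of its underside, z up. It goes in the longest tray. About 0.12 kg.
- small_tray: the small square tray, for the die, 54 x 54 mm inside (62 x 62 outside). It is a low open tray of grey-painted steel, fixed to the bench; 4 mm floor, 4 mm walls, rim 12 mm above the bench; origin at the centre of its underside (bench level), so its inner floor is 4 mm above the origin; z up.
- middle_tray: the middle-sized oblong tray, for the shorter carton, 68 (x) x 83 (y) mm inside (76 x 91 outside): the carton's long side goes along the tray's long side. It is a low open tray of grey-painted steel, fixed to the bench; 4 mm floor, 4 mm walls, rim 12 mm above the bench; origin at the centre of its underside (bench level), so its inner floor is 4 mm above the origin; z up.
- long_tray: the longest oblong tray, for the longer carton, 79 (x) x 103 (y) mm inside (87 x 111 outside): the carton's long side goes along the tray's long side. It is a low open tray of grey-painted steel, fixed to the bench; 4 mm floor, 4 mm walls, rim 12 mm above the bench; origin at the centre of its underside (bench level), so its inner floor is 4 mm above the origin; z up.
- tape_stand: stand for the tape roll, fixed to the bench: a round grey foot 68 mm across and 4 mm thick, on it a round seat 48 mm across whose flat top is 20 mm above the bench, and from that an upright steel pin 20 mm across with a tapered tip 49 mm above the bench. The roll lies on the seat with the pin through its hole. Origin at the centre of its underside (bench level), z up along the pin.
- white_pot: white plastic pot with a lid, 73 x 69 x 69 mm high, standing loose on the bench as a bystander; origin at the centre of its underside. Leave it alone.
- pale_carton: pale grey-white carton with a blue band, 59 x 62 x 71 mm high, standing loose on the bench as a bystander; origin at the centre of its underside. Leave it alone.
Not all that is in view belongs to the job. Leave any red or turquoise look-alike of the short_carton alone.

How it is judged:
By the outcome, as a careful person would: the job done as asked, in the order asked, and still so for the second after the job is handed in, with the robot touching nothing.
It also fails if it takes over 120 s, if anything falls off the work surface, if the arm or the gripper's body presses on something with over 40 N, if the wrist force passes 120 N, or if a joint passes its speed limit or range.

## Working session

There is one attempt and no reset: what is moved stays moved. The work goes in short steps, Python scripts to look and compute and a tool call to move; the robot and the scene stay as the last step left them, time stands still between calls to the robot, and variables do not carry over. Pictures are saved under pics/ and viewed, at most 14 in all, crops included, and the job is handed in when it is done.

Besides the shell and the picture viewer there is one more tool, called after "Emit:" as name(argument=value, ...), one argument or row to a line, values as JSON. apply_moves: Moves the arm, as the interface text tells. Its arguments: {"type":"object","properties":{"motion":{"type":"array"}},"required":["motion"]}

```bash
mkdir -p pics; ls
cat > h.py <<'E'
from cell import *
import numpy as np, cv2
from scipy.spatial.transform import Rotation as R
def cloud(n):
    p=camera_params(n); im,d=camera(n)
    v,u=np.mgrid[:384,:512]
    c=np.stack([(u-p['cx'])/p['fx']*d,-(v-p['cy'])/p['fy']*d,-d],-1)
    W=c@R.from_quat(p['orientation']).as_matrix().T+np.array(p['origin'])
    W[d==0]=np.nan
    return im,d,W,p
E
python3 - <<'E'
from h import *
s=get_state();print(s)
for n in("scene","top","wrist"):
    im,d,W,p=cloud(n);print(n,p,(d>0).mean());cv2.imwrite(f'pics/{n}0.png',im);np.savez(f'{n}0.npz',im=im,d=d,W=W)
E
```

```text
pics
{'t': 0.0, 'q': array([ 1.18059406e+00,  3.53634888e-01,  1.63412276e+00,  4.77966882e-05,
        1.15523109e+00, -2.37834845e-03]), 'qd': array([-9.13529407e-04,  7.11511978e-04,  2.51628503e-04, -5.87399218e-05,
       -2.89861816e-04, -3.05494886e-04]), 'joint_efforts': array([-1.93767075e-03, -5.93835533e+01, -3.34217119e+01,  6.95382594e-02,
        2.34452955e-02, -6.45182467e-05]), 'eef_pos': array([0.23614906, 0.57814805, 0.22787685]), 'orientation': array([ 1.92708438e-01,  9.81255813e-01, -6.80375375e-04, -1.57578711e-04]), 'force': array([-0.14258364,  0.84077255, -0.28820709]), 'ft_torque': array([-0.07767808,  0.02590766, -0.00058081]), 'grip_force': 0.0, 'finger_gap': 0.09188735869711578}
scene {'fx': 393.1073688371358, 'fy': 393.1073688371358, 'cx': 256.9925843016519, 'cy': 190.54456714858395, 'origin': array([-0.26244999, -0.38668491,  0.74554256]), 'orientation': array([ 0.40118924, -0.22418804, -0.43372048,  0.77503126])} 0.9668680826822916
top {'fx': 350.0882852112678, 'fy': 350.0882852112678, 'cx': 256.3458023657373, 'cy': 188.46172131169806, 'origin': array([0.27592262, 0.10449997, 1.3861038 ]), 'orientation': array([-0.06477081,  0.06644764,  0.71223199, -0.69578377])} 0.9958546956380209
wrist {'fx': 264.77048518416814, 'fy': 264.77048518416814, 'cx': 252.8205892305778, 'cy': 190.0208225067534, 'origin': array([0.16757091, 0.60579702, 0.38359858]), 'orientation': array([-0.11226554, -0.07454178,  0.55229284,  0.8226862 ])} 0.9956563313802084
```

View pics/top0.png

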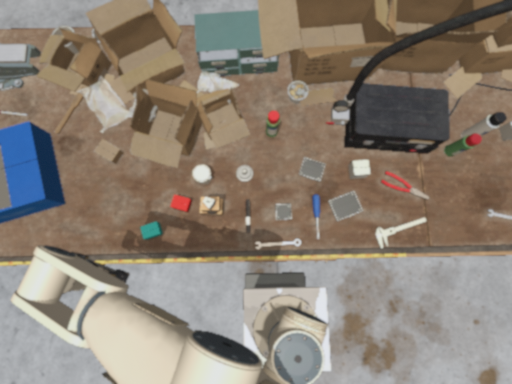

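View pics/scene0.png

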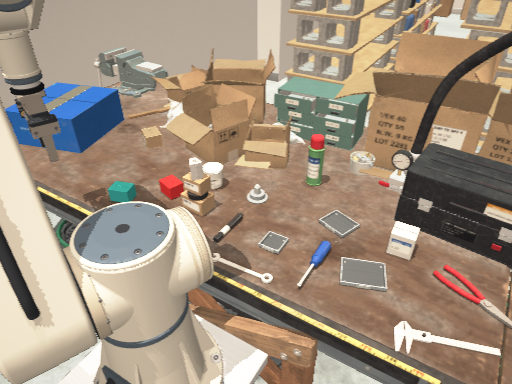

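The top view shows the stack at about (211,204), the pot at (202,173), the tape stand at (244,173), and the trays at (284,212), (312,168) and (346,206). The pale carton is at (361,168) and the red decoy at (181,203). The scene view agrees, with the stack at (197,185).

Run:
```python
from h import *
f=np.load('top0.npz');W=f['W']
for n,u,v in [('stack',211,204),('pot',202,173),('stand',244,173),('small',284,212),('mid',312,168),('long',346,206),('pale',361,168),('red',181,203)]:
    print(n,W[v,u].round(3))
p=camera_params('wrist');s=get_state()
Rt=R.from_quat(s['orientation']);print('cam in tool',Rt.inv().apply(p['origin']-s['eef_pos']),(Rt.inv()*R.from_quat(p['orientation'])).as_matrix().round(3))
Z=W[150:240,160:380,2];print(np.nanmax(Z[:, :80]))
s=W[185:225,195:228];m=s[...,2]>0.12
print(s[m].mean(0),np.unique((s[...,2][m]).round(3)))
```

```text
stack [0.453 0.259 0.168]
pot [0.591 0.308 0.063]
stand [0.592 0.146 0.04 ]
small [ 0.438 -0.009  0.007]
mid [ 0.615 -0.13   0.006]
long [ 0.456 -0.256  0.008]
pale [ 0.595 -0.309  0.067]
red [0.478 0.391 0.044]
cam in tool [ 0.07394739 -0.00057229 -0.15568037] [[-0.001  0.964  0.267]
 [ 1.     0.001  0.   ]
 [ 0.     0.267 -0.964]]
0.1736106226307963
[0.45999418 0.26754326 0.16204558] [0.12  0.121 0.122 0.128 0.129 0.131 0.133 0.141 0.142 0.146 0.147 0.149
 0.15  0.154 0.155 0.156 0.16  0.162 0.163 0.164 0.165 0.166 0.167 0.168
 0.169 0.17  0.171 0.172 0.173 0.174]
```

View pics/wrist0.png

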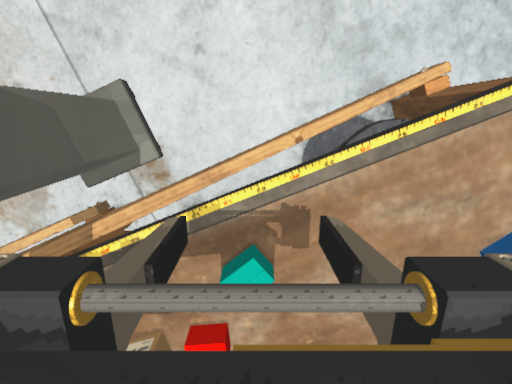

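The wrist view shows the tool's +x side at the top. The fingers cover everything below row 210, and the turquoise decoy is at (247,265). Next I'll fly the camera over the trays.

```bash
cat >> h.py <<'E'
def go(x,y,z,yaw):
    """tool-frame shift (mm) & turn to TCP xyz (m), tool pointing down, tool-y axis at world angle yaw (deg; mod 180 choice is caller's)"""
    s=get_state();a=np.radians(yaw);ty=np.array([np.cos(a),np.sin(a),0]);tz=np.array([0,0,-1.]);tx=np.cross(ty,tz)
    Rc=R.from_quat(s['orientation']);T=R.from_matrix(np.stack([tx,ty,tz],1))
    print('lin',(Rc.inv().apply(np.array([x,y,z])-s['eef_pos'])*1000).round(1),'rot',np.degrees((Rc.inv()*T).as_rotvec()).round(2))
E
python3 -c "
from h import *
go(.605,-.05,.31,90)"
```

```text
lin [-579.  -442.2  -81.5] rot [-6.000e-02 -1.000e-02 -2.222e+01]
```

Emit:
apply_moves(
  motion=[
    {"linear":[0,0,-80],"delta_rot":[0,0,0],"hand":1},
    {"linear":[0,0,-80],"delta_rot":[0,0,0],"hand":1},
    {"linear":[-579,-442,-81],"delta_rot":[0,0,-22.2],"hand":1},
    {"linear":[-579,-442,-81],"delta_rot":[0,0,-22.2],"hand":1},
    {"linear":[-579,-442,-81],"delta_rot":[0,0,-22.2],"hand":1},
    {"linear":[-579,-442,-81],"delta_rot":[0,0,-22.2],"hand":1},
    {"linear":[-579,-442,-81],"delta_rot":[0,0,-22.2],"hand":1},
    {"linear":[-579,-442,-81],"delta_rot":[0,0,-22.2],"hand":1},
    {"linear":[-579,-442,-81],"delta_rot":[0,0,-22.2],"hand":1},
    {"linear":[-579,-442,-81],"delta_rot":[0,0,-22.2],"hand":1},
    {"linear":[-579,-442,-81],"delta_rot":[0,0,-22.2],"hand":1},
    {"linear":[-579,-442,-81],"delta_rot":[0,0,-22.2],"hand":1},
    {"linear":[-579,-442,-81],"delta_rot":[0,0,-22.2],"hand":1},
    {"linear":[-579,-442,-81],"delta_rot":[0,0,-22.2],"hand":1},
    {"linear":[-579,-442,-81],"delta_rot":[0,0,-22.2],"hand":1},
    {"linear":[-579,-442,-81],"delta_rot":[0,0,-22.2],"hand":1},
    {"linear":[-579,-442,-81],"delta_rot":[0,0,-22.2],"hand":1},
    {"linear":[-579,-442,-81],"delta_rot":[0,0,-22.2],"hand":1},
    {"linear":[-579,-442,-81],"delta_rot":[0,0,-22.2],"hand":1},
    {"linear":[-579,-442,-81],"delta_rot":[0,0,-22.2],"hand":1},
  ],
)

```text
t: 2.15
eef_pos: [0.6046, -0.0487, 0.3094]
orientation: [-0.0, 1.0, 0.0, -0.0]
force: [0.3, -0.2, 0.7]
finger_gap: 0.092
grip_force: 0.0
```

Run:
```python
from h import *
s=get_state();print(s['t'],s['eef_pos'],s['qd'].round(3))
im,d,W,p=cloud('wrist');cv2.imwrite('pics/w1.png',im);np.savez('w1.npz',im=im,d=d,W=W,o=p['origin'],q=p['orientation'])
```

```text
2.15 [ 0.6045843  -0.0486568   0.30940283] [ 0.012 -0.009  0.001 -0.    -0.002 -0.001]
```

View pics/w1.png

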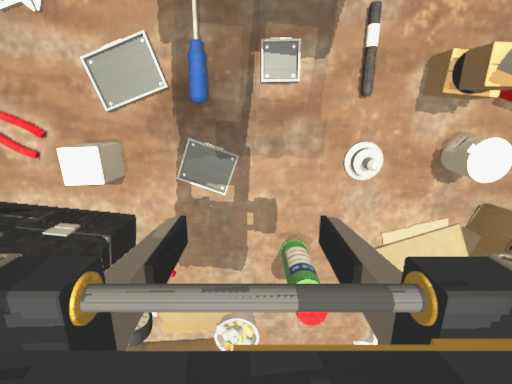

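The wrist view shows the long tray at (124,71), the middle tray at (209,165), the small tray at (281,60) and the stand with its pin at (362,161). The pot is at (485,158) and the stack is at the right edge, around (485,70).

```bash
cat >> h.py <<'E'
def cast(p,uv,z):
    """pixels (N,2) onto the plane at height z"""
    uv=np.atleast_2d(uv).astype(float)
    r=np.stack([(uv[:,0]-p['cx'])/p['fx'],-(uv[:,1]-p['cy'])/p['fy'],-np.ones(len(uv))],-1)@R.from_quat(p['orientation']).as_matrix().T
    o=np.array(p['origin']);return o+r*((z-o[2])/r[:,2])[:,None]
def rect(P):
    (c,wh,a)=cv2.minAreaRect((P[:,:2]*1000).astype(np.float32));
    if wh[0]<wh[1]: wh=wh[::-1];a+=90
    return np.round(c,1),np.round(wh,1),round((a+90)%180-90,1)  # centre mm, (long,short) mm, angle of long side
def blob(mask,box):
    x0,y0,x1,y1=box;m=np.zeros(mask.shape,np.uint8);m[y0:y1,x0:x1]=mask[y0:y1,x0:x1]
    m=cv2.morphologyEx(m,cv2.MORPH_CLOSE,np.ones((5,5)))
    c=max(cv2.findContours(m,cv2.RETR_EXTERNAL,cv2.CHAIN_APPROX_NONE)[0],key=cv2.contourArea);return c.reshape(-1,2)
E
python3 - <<'E'
from h import *
f=np.load('w1.npz');im=f['im'];W=f['W'];p=dict(camera_params('wrist'));p['origin']=f['o'];p['orientation']=f['q']
hsv=cv2.cvtColor(im,cv2.COLOR_BGR2HSV);m=((hsv[...,1]<45)&(hsv[...,2]>60)).astype(np.uint8)*255
cv2.imwrite('pics/m1.png',m)
for n,b in [('long',(70,22,178,120)),('mid',(168,130,248,202)),('small',(250,28,310,92)),('stand',(335,132,392,186))]:
    c=blob(m,b);print(n,c.min(0),c.max(0),rect(cast(p,c,.012 if n!='stand' else .004)))
    x0,y0=c.min(0);x1,y1=c.max(0);z=W[y0:y1,x0:x1,2];print('  z floor med',np.nanmedian(z).round(4),'p95',np.nanpercentile(z,97).round(4))
# pin tip
z=W[130:190,335:392];k=z[...,2]>.042;print('pin top',k.sum(),z[k].mean(0),z[k].max(0))
print('bench',np.nanmedian(W[100:130,250:350,2]))
E
```

```text
long [80 30] [168 110] (array([ 461.2, -253. ]), array([113. ,  89.6]), -70.1)
  z floor med 0.0032 p95 0.0119
mid [177 138] [238 195] (array([ 613.1, -128.9]), array([90.7, 78.2]), 70.1)
  z floor med 0.0035 p95 0.0122
small [261  37] [300  82] (array([444.4,  -6.6]), array([63.6, 61.8]), 1.6)
  z floor med 0.004 p95 0.0125
stand [344 142] [382 179] (array([604.8, 143.5]), array([67. , 65.3]), 90.0)
  z floor med 0.0065 p95 0.0471
pin top 102 [0.6049716  0.14202057 0.04622516] [0.61361375 0.1513987  0.05034202]
bench -0.0010891129165371272
```

View pics/m1.png

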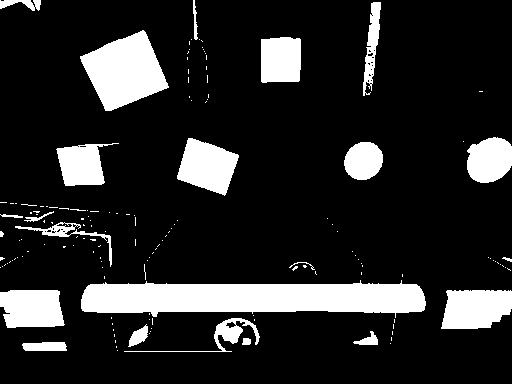

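Sizes and heights match the given ones, so the tray poses are good. Next is the stack from above.

Emit:
apply_moves(
  motion=[
    {"linear":[70,310,0],"delta_rot":[0,0,0],"hand":1},
    {"linear":[70,310,0],"delta_rot":[0,0,0],"hand":1},
    {"linear":[70,310,0],"delta_rot":[0,0,0],"hand":1},
    {"linear":[70,310,0],"delta_rot":[0,0,0],"hand":1},
    {"linear":[70,310,0],"delta_rot":[0,0,0],"hand":1},
    {"linear":[70,310,0],"delta_rot":[0,0,0],"hand":1},
    {"linear":[70,310,0],"delta_rot":[0,0,0],"hand":1},
    {"linear":[70,310,0],"delta_rot":[0,0,0],"hand":1},
    {"linear":[70,310,0],"delta_rot":[0,0,0],"hand":1},
  ],
)

```text
t: 3.1
eef_pos: [0.5349, 0.2604, 0.3097]
orientation: [-0.001, 1.0, -0.0, 0.0]
force: [-0.2, -0.4, -0.6]
finger_gap: 0.0919
grip_force: 0.0
```

Run:
```python
from h import *
s=get_state();print(s['t'],s['eef_pos'],s['qd'].round(3))
im,d,W,p=cloud('wrist');np.savez('w2.npz',im=im,d=d,W=W,o=p['origin'],q=p['orientation'])
cv2.imwrite('pics/w2.png',cv2.resize(im[0:200,130:390],None,fx=3,fy=3,interpolation=cv2.INTER_CUBIC))
print(p['origin'])
```

```text
3.1 [0.53488115 0.26038097 0.30965254] [-0.03   0.     0.002 -0.004  0.    -0.001]
[0.46062967 0.25950751 0.46528472]
```

View pics/w2.png

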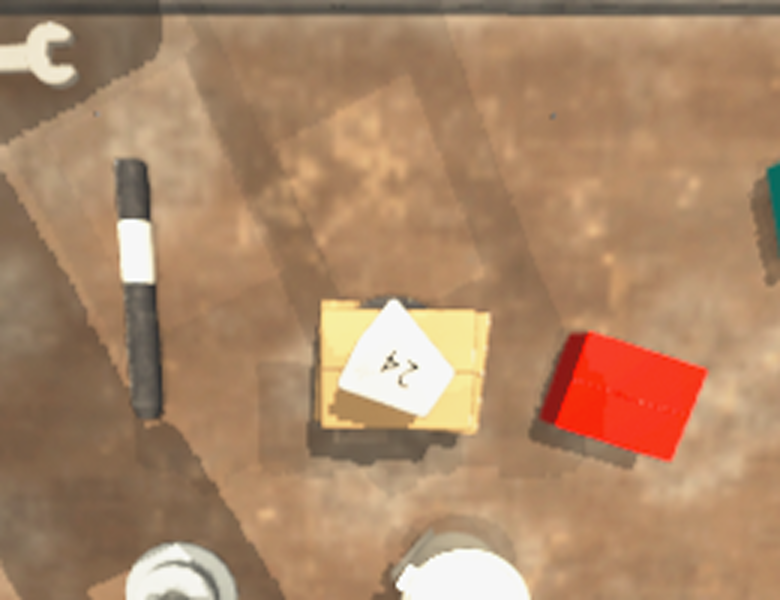

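The enlarged crop shows the white die top with corners at (395,300), (453,370), (425,417) and (338,380). Its short side is the one on the right. The carton top below it runs from about (320,300) to (485,430), with the tape edge at (395,303). The red decoy is to the right.

Run:
```python
from h import *
f=np.load('w2.npz');im=f['im'];W=f['W'];p=dict(camera_params('wrist'));p['origin']=f['o'];p['orientation']=f['q']
hsv=cv2.cvtColor(im,cv2.COLOR_BGR2HSV)
U=4;big=cv2.resize(im,None,fx=U,fy=U,interpolation=cv2.INTER_CUBIC);hb=cv2.cvtColor(big,cv2.COLOR_BGR2HSV)
m=((hb[...,1]<40)&(hb[...,2]>190)).astype(np.uint8)*255
def px(c): return (c+.5)/U-.5
c=blob(m,(235*U,95*U,290*U,145*U));P=cast(p,px(c),.169)
ap=cv2.approxPolyDP(c,8,True).reshape(-1,2);Q=cast(p,px(ap),.169)[:,:2]*1000
print(px(ap).round(1).tolist(),Q.round(1).tolist());
for i in range(len(Q)):
    e=Q[(i+1)%len(Q)]-Q[i];print('edge',i,np.hypot(*e).round(1),np.degrees(np.arctan2(e[1],e[0])).round(1))
z=W[95:150,225:300,2];print('ztop',np.nanpercentile(z,[99,97,90,80,50]).round(3))
# fit lines: edges of carton via yellow brightness
mc=((hb[...,1]>70)&(hb[...,2]>195)).astype(np.uint8)*255
mz=cv2.resize(((W[...,2]>.095)&(W[...,2]<.13)).astype(np.uint8),None,fx=U,fy=U,interpolation=cv2.INTER_NEAREST)*255
for q in (mc,mz):
    c=blob(cv2.bitwise_or(q,m),(228*U,94*U,300*U,146*U));print('carton',rect(cast(p,px(c),.114)))
v=big[92*U:150*U,225*U:300*U].copy();cc=c-[225*U,92*U];cv2.drawContours(v,[cc.reshape(-1,1,2)],-1,(255,0,0),1);cv2.imwrite('pics/v2.png',cv2.resize(v,None,fx=2,fy=2))
```

```text
[[260.1, 99.4], [248.9, 113.4], [242.6, 127.4], [270.6, 138.1], [280.6, 123.1]] [[443.0, 266.9], [457.2, 254.9], [471.9, 248.0], [483.4, 278.7], [467.4, 289.3]]
edge 0 18.6 -40.0
edge 1 16.2 -25.1
edge 2 32.8 69.5
edge 3 19.2 146.6
edge 4 33.2 -137.4
ztop [0.17  0.169 0.169 0.168 0.069]
carton (array([467.2, 273.3]), array([72.1, 54.5]), 86.8)
carton (array([467.1, 271.1]), array([65.7, 54.7]), 89.1)
```

View pics/v2.png

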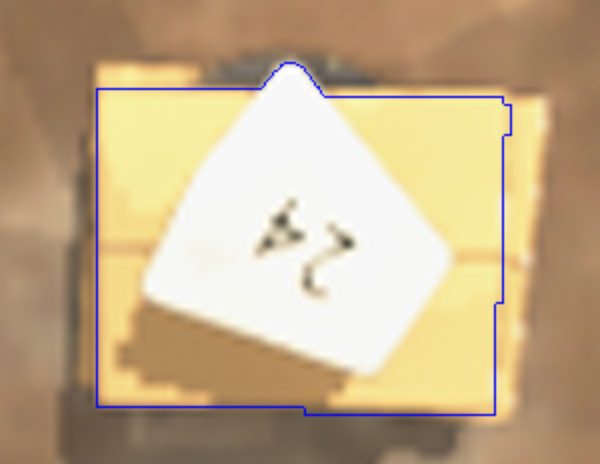

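The die corners cast to parallel sides 34.5 and 19.2 mm wide at 146.6°, about 32 mm apart, which matches its size. So its centre is (466.4, 270.7) mm, its grip axis is at 56.6°, and its top is at 0.169.

```bash
python3 -c "
from h import *
go(.4664,.2707,.22,56.6);go(.4664,.2707,.141,56.6)"
```

```text
lin [68.8 11.1 89.6] rot [-3.00e-02  2.00e-02  3.34e+01]
lin [ 68.9  11.1 168.6] rot [-3.00e-02  2.00e-02  3.34e+01]
```

Emit:
apply_moves(
  motion=[
    {"linear":[69,11,89],"delta_rot":[0,0,33.4],"hand":1},
    {"linear":[69,11,89],"delta_rot":[0,0,33.4],"hand":1},
    {"linear":[69,11,89],"delta_rot":[0,0,33.4],"hand":1},
    {"linear":[69,11,89],"delta_rot":[0,0,33.4],"hand":1},
    {"linear":[69,11,89],"delta_rot":[0,0,33.4],"hand":1},
    {"linear":[69,11,89],"delta_rot":[0,0,33.4],"hand":1},
    {"linear":[69,11,110],"delta_rot":[0,0,33.4],"hand":1},
    {"linear":[69,11,130],"delta_rot":[0,0,33.4],"hand":1},
    {"linear":[69,11,150],"delta_rot":[0,0,33.4],"hand":1},
    {"linear":[69,11,168],"delta_rot":[0,0,33.4],"hand":1},
    {"linear":[69,11,168],"delta_rot":[0,0,33.4],"hand":1},
    {"linear":[69,11,168],"delta_rot":[0,0,33.4],"hand":1},
    {"linear":[69,11,168],"delta_rot":[0,0,33.4],"hand":0.6},
    {"linear":[69,11,168],"delta_rot":[0,0,33.4],"hand":0.48},
    {"linear":[69,11,168],"delta_rot":[0,0,33.4],"hand":0.42},
    {"linear":[69,11,168],"delta_rot":[0,0,33.4],"hand":0.36},
    {"linear":[69,11,168],"delta_rot":[0,0,33.4],"hand":0.3},
    {"linear":[69,11,168],"delta_rot":[0,0,33.4],"hand":0.2},
    {"linear":[69,11,168],"delta_rot":[0,0,33.4],"hand":0.2},
    {"linear":[69,11,168],"delta_rot":[0,0,33.4],"hand":0.2},
  ],
)

```text
t: 5.15
eef_pos: [0.4663, 0.2715, 0.1415]
orientation: [0.287, 0.958, -0.0, -0.0]
force: [0.5, -0.2, -0.1]
finger_gap: 0.0352
grip_force: 30.0
```

```bash
python3 -c "
from h import *
go(.4664,.2707,.25,56.6);go(.4444,-.0066,.12,91.6);go(.4444,-.0066,.0315,91.6)
im,d,W,p=cloud('wrist');cv2.imwrite('pics/w3.png',im)"
```

```text
lin [  -0.5   -0.6 -108.5] rot [-0.01 -0.   -0.02]
lin [-134.9 -244.2   21.6] rot [-1.000e-02 -0.000e+00 -3.502e+01]
lin [-134.9 -244.2  110.1] rot [-1.000e-02 -0.000e+00 -3.502e+01]
```

Emit:
apply_moves(
  motion=[
    {"linear":[0,0,-15],"delta_rot":[0,0,0],"hand":0.2},
    {"linear":[0,0,-40],"delta_rot":[0,0,0],"hand":0.2},
    {"linear":[0,0,-60],"delta_rot":[0,0,0],"hand":0.2},
    {"linear":[-20,-35,-60],"delta_rot":[0,0,-5],"hand":0.2},
    {"linear":[-40,-70,-50],"delta_rot":[0,0,-11],"hand":0.2},
    {"linear":[-60,-110,-40],"delta_rot":[0,0,-17],"hand":0.2},
    {"linear":[-80,-145,-30],"delta_rot":[0,0,-23],"hand":0.2},
    {"linear":[-105,-185,-15],"delta_rot":[0,0,-28],"hand":0.2},
    {"linear":[-120,-220,0],"delta_rot":[0,0,-32],"hand":0.2},
    {"linear":[-135,-244,20],"delta_rot":[0,0,-35],"hand":0.2},
    {"linear":[-135,-244,40],"delta_rot":[0,0,-35],"hand":0.2},
    {"linear":[-135,-244,60],"delta_rot":[0,0,-35],"hand":0.2},
    {"linear":[-135,-244,75],"delta_rot":[0,0,-35],"hand":0.2},
    {"linear":[-135,-244,75],"delta_rot":[0,0,-35],"hand":0.2},
    {"linear":[-135,-244,75],"delta_rot":[0,0,-35],"hand":0.2},
  ],
)

```text
t: 6.7
eef_pos: [0.4444, -0.0065, 0.0666]
orientation: [-0.014, 1.0, 0.0, -0.0]
force: [0.2, -0.6, -3.0]
finger_gap: 0.0356
grip_force: 30.0
```

```bash
python3 -c "
from h import *
s=get_state();print(s['qd'].round(3))
go(.4444,-.0066,.0315,91.6)
im,d,W,p=cloud('wrist');cv2.imwrite('pics/w4.png',im)"
```

```text
[ 0.003 -0.019 -0.01  -0.001  0.002  0.001]
lin [-0.  -0.1 35.1] rot [ 0.   -0.05 -0.02]
```

View pics/w4.png

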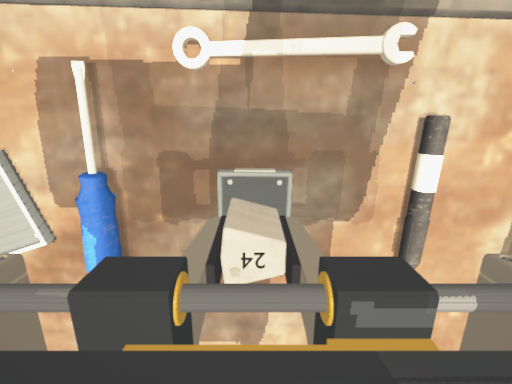

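The die is held over the small tray, with its top at (250,235) and the tray rim at (255,172). Lowering it now.

Emit:
apply_moves(
  motion=[
    {"linear":[0,0,15],"delta_rot":[0,0,0],"hand":0.2},
    {"linear":[0,0,26],"delta_rot":[0,0,0],"hand":0.2},
    {"linear":[0,0,31],"delta_rot":[0,0,0],"hand":0.2},
    {"linear":[0,0,33],"delta_rot":[0,0,0],"hand":0.2},
    {"linear":[0,0,35],"delta_rot":[0,0,0],"hand":0.2},
    {"linear":[0,0,35],"delta_rot":[0,0,0],"hand":0.2},
    {"linear":[0,0,35],"delta_rot":[0,0,0],"hand":0.2},
  ],
)

```text
t: 7.45
eef_pos: [0.4448, -0.0065, 0.0318]
orientation: [-0.014, 1.0, -0.0, 0.0]
force: [0.4, -0.1, -2.9]
finger_gap: 0.0359
grip_force: 30.0
```

Emit:
apply_moves(
  motion=[
    {"linear":[0,0,1],"delta_rot":[0,0,0],"hand":0.2},
    {"linear":[0,0,1.5],"delta_rot":[0,0,0],"hand":0.2},
    {"linear":[0,0,1.5],"delta_rot":[0,0,0],"hand":0.2},
  ],
)

```text
t: 7.75
eef_pos: [0.445, -0.0066, 0.0314]
orientation: [-0.014, 1.0, -0.0, 0.0]
force: [-5.5, -0.6, 20.2]
finger_gap: 0.0355
grip_force: 30.0
```

Emit:
apply_moves(
  motion=[
    {"linear":[0,0,0],"delta_rot":[0,0,0],"hand":0.2},
    {"linear":[0,0,0],"delta_rot":[0,0,0],"hand":0.5},
    {"linear":[0,0,0],"delta_rot":[0,0,0],"hand":0.55},
    {"linear":[0,0,0],"delta_rot":[0,0,0],"hand":0.6},
    {"linear":[0,0,0],"delta_rot":[0,0,0],"hand":0.6},
    {"linear":[0,0,-30],"delta_rot":[0,0,0],"hand":0.6},
    {"linear":[0,0,-70],"delta_rot":[0,0,0],"hand":0.6},
    {"linear":[0,0,-110],"delta_rot":[0,0,0],"hand":0.7},
    {"linear":[0,0,-150],"delta_rot":[0,0,0],"hand":0.8},
    {"linear":[0,0,-190],"delta_rot":[0,0,0],"hand":0.9},
    {"linear":[-45,30,-230],"delta_rot":[0,0,1.6],"hand":1},
    {"linear":[-80,80,-270],"delta_rot":[0,0,1.6],"hand":1},
    {"linear":[-80,80,-270],"delta_rot":[0,0,1.6],"hand":1},
    {"linear":[-80,80,-270],"delta_rot":[0,0,1.6],"hand":1},
  ],
)

```text
t: 9.15
eef_pos: [0.5258, 0.0784, 0.303]
orientation: [-0.001, 1.0, 0.001, 0.003]
force: [0.2, -0.5, -0.6]
finger_gap: 0.0922
grip_force: 0.0
```

Run:
```python
from h import *
im,d,W,p=cloud('wrist');np.savez('w5.npz',im=im,d=d,W=W,o=p['origin'],q=p['orientation']);cv2.imwrite('pics/w5.png',im)
m=(abs(W[...,0]-.444)<.04)&(abs(W[...,1]+.006)<.04)&(W[...,2]>.045);k=W[m];print(m.sum(),k.mean(0),np.percentile(k[:,2],[2,50,98]).round(4))
go(.535,.271,.25,90)
```

```text
529 [ 0.44599848 -0.00852253  0.05832539] [0.0497 0.0586 0.0604]
lin [-11.7 194.1  51. ] rot [0.02 0.11 0.1 ]
```

View pics/w5.png

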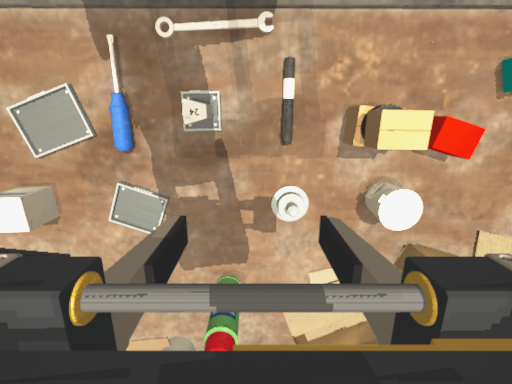

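The die stands in the small tray at (200,110), with its top at 0.0586 m, which is right for 4 + 55 mm. The stack carton is at (400,128). I'll look at the stack again before the short carton.

Emit:
apply_moves(
  motion=[
    {"linear":[-12,194,50],"delta_rot":[0,0,0.1],"hand":1},
    {"linear":[-12,194,50],"delta_rot":[0,0,0.1],"hand":1},
    {"linear":[-12,194,50],"delta_rot":[0,0,0.1],"hand":1},
    {"linear":[-12,194,50],"delta_rot":[0,0,0.1],"hand":1},
    {"linear":[-12,194,50],"delta_rot":[0,0,0.1],"hand":1},
    {"linear":[-12,194,50],"delta_rot":[0,0,0.1],"hand":1},
    {"linear":[-12,194,50],"delta_rot":[0,0,0.1],"hand":1},
    {"linear":[-12,194,50],"delta_rot":[0,0,0.1],"hand":1},
  ],
)

```text
t: 10.0
eef_pos: [0.5344, 0.268, 0.2502]
orientation: [0.002, 1.0, -0.0, -0.0]
force: [-0.2, -0.2, 0.1]
finger_gap: 0.0919
grip_force: 0.0
```

```bash
cat >> h.py <<'E'
def look(n):
    s=get_state();im,d,W,p=cloud('wrist');np.savez(n+'.npz',im=im,d=d,W=W,o=p['origin'],q=p['orientation']);print(s['eef_pos'],abs(s['qd']).max().round(3),p['origin'])
    return im,d,W,p
E
python3 - <<'E'
from h import *
im,d,W,p=look('w6')
m=(abs(W[...,0]-.465)<.06)&(abs(W[...,1]-.271)<.06)
z=W[...,2]
for lo,hi in((.105,.125),(.06,.08),(.04,.058)): 
    k=m&(z>lo)&(z<hi);print(lo,k.sum(),np.median(z[k]).round(4),rect(W[k]))
a=m&(z>.107);v,u=np.nonzero(a);print(u.min(),u.max(),v.min(),v.max())
c=cv2.resize(im[v.min()-25:v.max()+25,u.min()-25:u.max()+25],None,fx=4,fy=4,interpolation=cv2.INTER_CUBIC);cv2.imwrite('pics/w6.png',c);print(c.shape,u.min()-25,v.min()-25)
E
```

```text
[0.53443807 0.2679944  0.25023416] 0.006 [0.46019762 0.26745734 0.40589938]
0.105 2926 0.1137 (array([468.9, 270.8]), array([66.3, 49.3]), 89.8)
0.06 97 0.0685 (array([438.5, 269.3]), array([32.6,  4.8]), 89.7)
0.04 223 0.0494 (array([469.3, 274.1]), array([85.5, 59.2]), 84.8)
0 511 101 383
(1232, 100, 3) -25 76
```

View pics/w6.png

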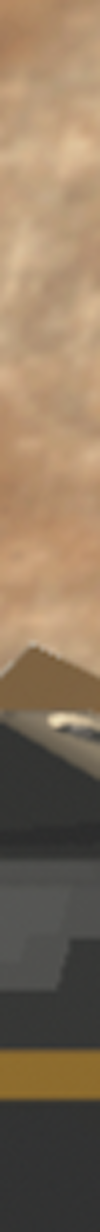

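That crop was wasted: it was a mask slip and shows only gripper and bench. The depth rectangles are good, though. The short carton is at (468.9, 270.8), 66×49 mm, at 89.8° with its top at 0.1137. The long carton is at (469, 274) and 85°. The short carton is next.

```bash
python3 -c "
from h import *
go(.469,.2708,.17,0);go(.469,.2708,.096,0);print(get_state()['q'])"
```

```text
lin [65.6  2.4 80.4] rot [1.000e-02 2.000e-02 8.978e+01]
lin [ 65.7   2.4 154.4] rot [1.000e-02 2.000e-02 8.978e+01]
[ 4.62575308e-01  2.91386684e-01  1.67004338e+00 -2.33527355e-04
  1.17985762e+00 -1.10434503e+00]
```

Emit:
apply_moves(
  motion=[
    {"linear":[66,2.4,60],"delta_rot":[0,0,89.8],"hand":1},
    {"linear":[66,2.4,60],"delta_rot":[0,0,89.8],"hand":1},
    {"linear":[66,2.4,60],"delta_rot":[0,0,89.8],"hand":1},
    {"linear":[66,2.4,60],"delta_rot":[0,0,89.8],"hand":1},
    {"linear":[66,2.4,60],"delta_rot":[0,0,89.8],"hand":1},
    {"linear":[66,2.4,60],"delta_rot":[0,0,89.8],"hand":1},
    {"linear":[66,2.4,60],"delta_rot":[0,0,89.8],"hand":1},
    {"linear":[66,2.4,60],"delta_rot":[0,0,89.8],"hand":1},
    {"linear":[66,2.4,60],"delta_rot":[0,0,89.8],"hand":1},
    {"linear":[66,2.4,60],"delta_rot":[0,0,89.8],"hand":1},
    {"linear":[66,2.4,60],"delta_rot":[0,0,89.8],"hand":1},
    {"linear":[66,2.4,60],"delta_rot":[0,0,89.8],"hand":1},
    {"linear":[66,2.4,60],"delta_rot":[0,0,89.8],"hand":1},
    {"linear":[66,2.4,60],"delta_rot":[0,0,89.8],"hand":1},
  ],
)

```text
t: 11.45
eef_pos: [0.4686, 0.2719, 0.1903]
orientation: [0.706, 0.708, 0.0, 0.0]
force: [0.7, 0.4, 1.2]
finger_gap: 0.0921
grip_force: 0.0
```

```bash
python3 -c "
from h import *
go(.469,.2708,.096,0);print(get_state()['q'])"
```

```text
lin [-1.1  0.4 94.3] rot [ 0.02 -0.01  0.15]
[ 5.22996774e-01  2.66111655e-01  1.85010048e+00 -3.03020631e-05
  1.02508301e+00  5.20434567e-01]
```

Emit:
apply_moves(
  motion=[
    {"linear":[-1,0.4,30],"delta_rot":[0,0,0.1],"hand":1},
    {"linear":[-1,0.4,60],"delta_rot":[0,0,0.1],"hand":1},
    {"linear":[-1,0.4,85],"delta_rot":[0,0,0.1],"hand":1},
    {"linear":[-1,0.4,94],"delta_rot":[0,0,0.1],"hand":1},
    {"linear":[-1,0.4,94],"delta_rot":[0,0,0.1],"hand":0.75},
    {"linear":[-1,0.4,94],"delta_rot":[0,0,0.1],"hand":0.65},
    {"linear":[-1,0.4,94],"delta_rot":[0,0,0.1],"hand":0.6},
    {"linear":[-1,0.4,94],"delta_rot":[0,0,0.1],"hand":0.56},
    {"linear":[-1,0.4,94],"delta_rot":[0,0,0.1],"hand":0.52},
    {"linear":[-1,0.4,94],"delta_rot":[0,0,0.1],"hand":0.4},
    {"linear":[-1,0.4,94],"delta_rot":[0,0,0.1],"hand":0.4},
  ],
)

```text
t: 12.55
eef_pos: [0.469, 0.2714, 0.0966]
orientation: [0.707, 0.707, 0.0, 0.0]
force: [-1.7, -0.9, 6.3]
finger_gap: 0.0495
grip_force: 30.0
```

```bash
python3 -c "
from h import *
go(.469,.2708,.18,0);go(.6131,-.1289,.08,-19.9);go(.6131,-.1289,.031,-19.9)"
```

```text
lin [ -0.5  -0.  -83.4] rot [ 0.03 -0.02 -0.02]
lin [-400.2  144.2   16.6] rot [ 0.03 -0.03 19.88]
lin [-400.2  144.2   65.6] rot [ 0.03 -0.03 19.88]
```

Emit:
apply_moves(
  motion=[
    {"linear":[0,0,-15],"delta_rot":[0,0,0],"hand":0.4},
    {"linear":[0,0,-40],"delta_rot":[0,0,0],"hand":0.4},
    {"linear":[0,0,-65],"delta_rot":[0,0,0],"hand":0.4},
    {"linear":[-35,12,-75],"delta_rot":[0,0,2],"hand":0.4},
    {"linear":[-75,26,-75],"delta_rot":[0,0,4],"hand":0.4},
    {"linear":[-115,40,-75],"delta_rot":[0,0,6],"hand":0.4},
    {"linear":[-155,55,-75],"delta_rot":[0,0,8],"hand":0.4},
    {"linear":[-195,70,-75],"delta_rot":[0,0,10],"hand":0.4},
    {"linear":[-235,84,-70],"delta_rot":[0,0,12],"hand":0.4},
    {"linear":[-275,98,-60],"delta_rot":[0,0,14],"hand":0.4},
    {"linear":[-315,113,-45],"delta_rot":[0,0,16],"hand":0.4},
    {"linear":[-350,126,-30],"delta_rot":[0,0,18],"hand":0.4},
    {"linear":[-380,137,-15],"delta_rot":[0,0,19],"hand":0.4},
    {"linear":[-400,144,0],"delta_rot":[0,0,19.9],"hand":0.4},
    {"linear":[-400,144,16],"delta_rot":[0,0,19.9],"hand":0.4},
    {"linear":[-400,144,35],"delta_rot":[0,0,19.9],"hand":0.4},
    {"linear":[-400,144,35],"delta_rot":[0,0,19.9],"hand":0.4},
    {"linear":[-400,144,35],"delta_rot":[0,0,19.9],"hand":0.4},
  ],
)

```text
t: 14.35
eef_pos: [0.6122, -0.128, 0.0609]
orientation: [0.819, 0.574, -0.0, -0.001]
force: [0.8, 0.1, -0.4]
finger_gap: 0.0496
grip_force: 30.0
```

```bash
python3 -c "
from h import *
go(.6131,-.1289,.031,-19.9)"
```

```text
lin [-0.5  1.2 29.9] rot [-0.08  0.    0.02]
```

Emit:
apply_moves(
  motion=[
    {"linear":[-0.5,1,15],"delta_rot":[0,0,0],"hand":0.4},
    {"linear":[-0.5,1,23],"delta_rot":[0,0,0],"hand":0.4},
    {"linear":[-0.5,1,27],"delta_rot":[0,0,0],"hand":0.4},
    {"linear":[-0.5,1,28.5],"delta_rot":[0,0,0],"hand":0.4},
    {"linear":[-0.5,1,29.5],"delta_rot":[0,0,0],"hand":0.4},
    {"linear":[-0.5,1,30],"delta_rot":[0,0,0],"hand":0.4},
    {"linear":[-0.5,1,30],"delta_rot":[0,0,0],"hand":0.4},
  ],
)

```text
t: 15.05
eef_pos: [0.6134, -0.1296, 0.0318]
orientation: [0.819, 0.574, 0.0, -0.0]
force: [-3.4, 1.2, 4.8]
finger_gap: 0.0495
grip_force: 30.0
```

Contact is at the expected height. Releasing, then moving back to look at the stack.

Emit:
apply_moves(
  motion=[
    {"linear":[0,0,0],"delta_rot":[0,0,0],"hand":0.6},
    {"linear":[0,0,0],"delta_rot":[0,0,0],"hand":0.75},
    {"linear":[0,0,0],"delta_rot":[0,0,0],"hand":0.75},
    {"linear":[0,0,0],"delta_rot":[0,0,0],"hand":0.75},
    {"linear":[0,0,-20],"delta_rot":[0,0,0],"hand":0.75},
    {"linear":[0,0,-50],"delta_rot":[0,0,0],"hand":0.8},
    {"linear":[0,0,-90],"delta_rot":[0,0,0],"hand":1},
    {"linear":[0,0,-130],"delta_rot":[0,0,0],"hand":1},
    {"linear":[0,0,-180],"delta_rot":[0,0,0],"hand":1},
    {"linear":[0,0,-180],"delta_rot":[0,0,0],"hand":1},
  ],
)

```text
t: 16.05
eef_pos: [0.6173, -0.1305, 0.2183]
orientation: [0.819, 0.574, 0.004, 0.004]
force: [0.5, -0.9, 0.6]
finger_gap: 0.0921
grip_force: 0.0
```

Run:
```python
from h import *
go(.468,.197,.22,0)
im,d,W,p=look('w7')
m=(abs(W[...,0]-.613)<.06)&(abs(W[...,1]+.129)<.06)&(W[...,2]>.035)&(W[...,2]<.06)
print(m.sum(),rect(W[m]),np.percentile(W[m][:,2],[2,50,98]).round(4))
```

```text
lin [ 257.  -251.9   -4.1] rot [  0.64   0.02 -19.92]
[ 0.61726065 -0.13047264  0.21830117] 0.084 [ 0.64165084 -0.06062198  0.37409134]
2037 (array([ 614.2, -129.6]), array([65.6, 49.8]), 69.7) [0.0465 0.0487 0.0502]
```

Short carton is down flat: top at 0.0487 m, pose (614, −130) at 69.7°. Back to the stack.

Emit:
apply_moves(
  motion=[
    {"linear":[257,-252,-4],"delta_rot":[0,0,-19.9],"hand":1},
    {"linear":[257,-252,-4],"delta_rot":[0,0,-19.9],"hand":1},
    {"linear":[257,-252,-4],"delta_rot":[0,0,-19.9],"hand":1},
    {"linear":[257,-252,-4],"delta_rot":[0,0,-19.9],"hand":1},
    {"linear":[257,-252,-4],"delta_rot":[0,0,-19.9],"hand":1},
    {"linear":[257,-252,-4],"delta_rot":[0,0,-19.9],"hand":1},
    {"linear":[257,-252,-4],"delta_rot":[0,0,-19.9],"hand":1},
    {"linear":[257,-252,-4],"delta_rot":[0,0,-19.9],"hand":1},
    {"linear":[257,-252,-4],"delta_rot":[0,0,-19.9],"hand":1},
    {"linear":[257,-252,-4],"delta_rot":[0,0,-19.9],"hand":1},
    {"linear":[257,-252,-4],"delta_rot":[0,0,-19.9],"hand":1},
  ],
)

```text
t: 17.2
eef_pos: [0.4646, 0.1965, 0.2146]
orientation: [0.708, 0.706, -0.0, 0.0]
force: [0.3, 0.1, 0.3]
finger_gap: 0.0917
grip_force: 0.0
```

Run:
```python
from h import *
im,d,W,p=look('w8')
z=W[...,2];m=(abs(W[...,0]-.465)<.07)&(abs(W[...,1]-.271)<.07)
k=m&(z>.062)&(z<.08);(c,r)=cv2.minEnclosingCircle((W[k][:,:2]*1000).astype(np.float32));print('tape',k.sum(),np.median(z[k]).round(4),c,r,rect(W[k]))
k2=m&(z>.043)&(z<.08);print('carton',rect(W[k2]));k3=m&(z>.043)&(z<.058);print(np.median(z[k3]))
v,u=np.nonzero(k);print(u.min(),u.max(),v.min(),v.max())
cv2.imwrite('pics/w8.png',im)
go(c[0]/1000,c[1]/1000,.14,-5);go(c[0]/1000,c[1]/1000,.067,-5)
```

```text
[0.46455959 0.19654946 0.21460128] 0.007 [0.46535511 0.27059138 0.3702027 ]
tape 1689 0.0686 (465.67041015625, 269.2286682128906) 31.072446823120117 (array([465.7, 269.4]), array([61.2, 61.1]), -45.5)
carton (array([466.8, 274.3]), array([85.1, 63.1]), 85.4)
0.04971386964556643
225 281 88 146
lin [72.8  0.9 74.7] rot [-0.02  0.03  4.88]
lin [ 72.8   0.9 147.7] rot [-0.02  0.03  4.88]
```

View pics/w8.png

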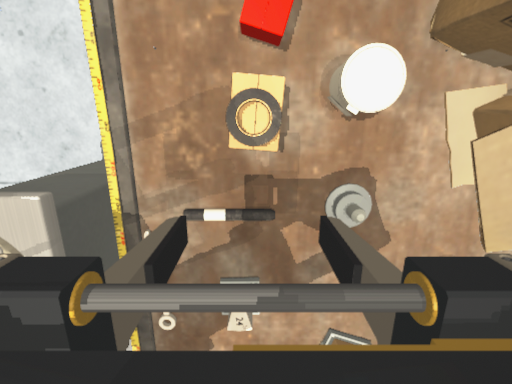

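The tape is on the carton at (253,116) and the stand at (350,205). The circle fit gives its centre at (465.7, 269.3) with radius 31 mm and top at 0.0686. Now gripping the tape.

Emit:
apply_moves(
  motion=[
    {"linear":[73,0.9,40],"delta_rot":[0,0,4.9],"hand":1},
    {"linear":[73,0.9,60],"delta_rot":[0,0,4.9],"hand":1},
    {"linear":[73,0.9,80],"delta_rot":[0,0,4.9],"hand":1},
    {"linear":[73,0.9,105],"delta_rot":[0,0,4.9],"hand":1},
    {"linear":[73,0.9,130],"delta_rot":[0,0,4.9],"hand":1},
    {"linear":[73,0.9,143],"delta_rot":[0,0,4.9],"hand":1},
    {"linear":[73,0.9,147],"delta_rot":[0,0,4.9],"hand":1},
    {"linear":[73,0.9,147],"delta_rot":[0,0,4.9],"hand":0.85},
    {"linear":[73,0.9,147],"delta_rot":[0,0,4.9],"hand":0.78},
    {"linear":[73,0.9,147],"delta_rot":[0,0,4.9],"hand":0.72},
    {"linear":[73,0.9,147],"delta_rot":[0,0,4.9],"hand":0.68},
    {"linear":[73,0.9,147],"delta_rot":[0,0,4.9],"hand":0.64},
    {"linear":[73,0.9,147],"delta_rot":[0,0,4.9],"hand":0.55},
    {"linear":[73,0.9,147],"delta_rot":[0,0,4.9],"hand":0.55},
  ],
)

```text
t: 18.65
eef_pos: [0.4655, 0.2711, 0.0688]
orientation: [0.737, 0.676, 0.001, 0.0]
force: [0.3, -0.5, 6.6]
finger_gap: 0.0608
grip_force: 30.0
```

```bash
python3 -c "
from h import *
go(.6048,.1430,.12,-5);go(.6048,.1430,.037,-5)"
```

```text
lin [-115.7  149.8  -51.1] rot [ 0.06 -0.03  0.09]
lin [-115.7  149.7   31.9] rot [ 0.06 -0.03  0.09]
```

Emit:
apply_moves(
  motion=[
    {"linear":[0,0,-10],"delta_rot":[0,0,0],"hand":0.55},
    {"linear":[0,0,-30],"delta_rot":[0,0,0],"hand":0.55},
    {"linear":[0,0,-55],"delta_rot":[0,0,0],"hand":0.55},
    {"linear":[-20,25,-60],"delta_rot":[0,0,0],"hand":0.55},
    {"linear":[-45,55,-60],"delta_rot":[0,0,0],"hand":0.55},
    {"linear":[-65,85,-60],"delta_rot":[0,0,0],"hand":0.55},
    {"linear":[-85,110,-60],"delta_rot":[0,0,0],"hand":0.55},
    {"linear":[-105,135,-55],"delta_rot":[0,0,0],"hand":0.55},
    {"linear":[-114,150,-50],"delta_rot":[0,0,0],"hand":0.55},
    {"linear":[-114,150,-40],"delta_rot":[0,0,0],"hand":0.55},
    {"linear":[-114,150,-30],"delta_rot":[0,0,0],"hand":0.55},
    {"linear":[-114,150,-20],"delta_rot":[0,0,0],"hand":0.55},
    {"linear":[-114,150,-20],"delta_rot":[0,0,0],"hand":0.55},
    {"linear":[-114,150,-20],"delta_rot":[0,0,0],"hand":0.55},
  ],
)

```text
t: 20.05
eef_pos: [0.6039, 0.1451, 0.0877]
orientation: [0.736, 0.676, -0.0, -0.0]
force: [-0.7, -0.3, -0.9]
finger_gap: 0.0606
grip_force: 30.0
```

Run:
```python
from h import *
im,d,W,p=look('w9');cv2.imwrite('pics/w9.png',im[150:350,150:400])
go(.6048,.1445,.0388,-5)
```

```text
[0.60390866 0.14505395 0.08770125] 0.011 [0.61101782 0.21876387 0.2433514 ]
lin [-0.5  0.4 49.4] rot [-0.01 -0.    0.13]
```

View pics/w9.png

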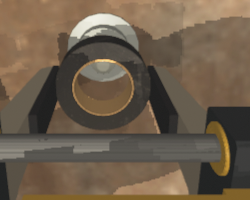

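The crop shows the tape level between the fingers, with its hole at (103,88), and the stand behind it at (103,45). Casting the hole centre as a check.

Run:
```python
from h import *
f=np.load('w9.npz');p=dict(camera_params('wrist'));p['origin']=f['o'];p['orientation']=f['q'];W=f['W']
print(cast(p,[[253,238]],.0875))
k=(abs(W[...,0]-.604)<.04)&(abs(W[...,1]-.144)<.045)&(W[...,2]>.078)&(W[...,2]<.096)
q=W[k];print(k.sum(),q.min(0),q.max(0),np.median(q[:,2]))
```

```text
[[0.6047404  0.14391869 0.0875    ]]
5446 [0.56401582 0.1126822  0.0780281 ] [0.64398628 0.17482025 0.0959349 ] 0.08737969333463097
```

Tape centre is (604.7, 143.8) against the stand at (604.9, 143), so it is aligned. Lowering.

Emit:
apply_moves(
  motion=[
    {"linear":[0,0,12],"delta_rot":[0,0,0],"hand":0.55},
    {"linear":[0,0,24],"delta_rot":[0,0,0],"hand":0.55},
    {"linear":[0,0,34],"delta_rot":[0,0,0],"hand":0.55},
    {"linear":[0,0,42],"delta_rot":[0,0,0],"hand":0.55},
    {"linear":[0,0,46],"delta_rot":[0,0,0],"hand":0.55},
    {"linear":[0,0,48],"delta_rot":[0,0,0],"hand":0.55},
    {"linear":[0,0,48.5],"delta_rot":[0,0,0],"hand":0.55},
    {"linear":[0,0,48.5],"delta_rot":[0,0,0],"hand":0.55},
  ],
)

```text
t: 20.9
eef_pos: [0.605, 0.1444, 0.0398]
orientation: [0.737, 0.676, 0.0, 0.0]
force: [0.0, -0.1, -0.8]
finger_gap: 0.0606
grip_force: 30.0
```

Emit:
apply_moves(
  motion=[
    {"linear":[0,0,0.7],"delta_rot":[0,0,0],"hand":0.55},
    {"linear":[0,0,1.2],"delta_rot":[0,0,0],"hand":0.55},
    {"linear":[0,0,1.2],"delta_rot":[0,0,0],"hand":0.55},
  ],
)

```text
t: 21.2
eef_pos: [0.6049, 0.1445, 0.0388]
orientation: [0.737, 0.676, 0.0, 0.0]
force: [-0.9, 0.3, 2.5]
finger_gap: 0.0606
grip_force: 30.0
```

Emit:
apply_moves(
  motion=[
    {"linear":[0,0,0],"delta_rot":[0,0,0],"hand":0.75},
    {"linear":[0,0,0],"delta_rot":[0,0,0],"hand":0.9},
    {"linear":[0,0,0],"delta_rot":[0,0,0],"hand":0.95},
    {"linear":[0,0,0],"delta_rot":[0,0,0],"hand":0.95},
    {"linear":[0,0,-20],"delta_rot":[0,0,0],"hand":0.95},
    {"linear":[0,0,-50],"delta_rot":[0,0,0],"hand":0.95},
    {"linear":[0,0,-90],"delta_rot":[0,0,0],"hand":1},
    {"linear":[0,0,-130],"delta_rot":[0,0,0],"hand":1},
    {"linear":[0,0,-160],"delta_rot":[0,0,0],"hand":1},
    {"linear":[0,0,-160],"delta_rot":[0,0,0],"hand":1},
  ],
)

```text
t: 22.2
eef_pos: [0.6073, 0.145, 0.2033]
orientation: [0.737, 0.676, 0.003, 0.002]
force: [-0.1, 0.2, -0.3]
finger_gap: 0.0921
grip_force: 0.0
```

Run:
```python
from h import *
im,d,W,p=look('w10')
z=W[...,2];m=(abs(W[...,0]-.605)<.045)&(abs(W[...,1]-.143)<.045)
k=m&(z>.03)&(z<.044);print(k.sum(),np.percentile(z[k],[2,50,98]).round(4),cv2.minEnclosingCircle((W[k][:,:2]*1000).astype(np.float32)))
go(.467,.200,.19,-5)
```

```text
[0.60730173 0.145005   0.20326863] 0.059 [0.61311545 0.21840261 0.35909124]
1386 [0.0324 0.0386 0.0429] ((605.2369384765625, 142.77903747558594), 30.964876174926758)
lin [  43.2 -143.3   10.2] rot [ 0.24 -0.08  0.08]
```

Tape is seated: top at 0.0386 m, centred on the pin. Next is the long carton.

Emit:
apply_moves(
  motion=[
    {"linear":[43,-143,10],"delta_rot":[0.2,0,0],"hand":1},
    {"linear":[43,-143,10],"delta_rot":[0.2,0,0],"hand":1},
    {"linear":[43,-143,10],"delta_rot":[0.2,0,0],"hand":1},
    {"linear":[43,-143,10],"delta_rot":[0.2,0,0],"hand":1},
    {"linear":[43,-143,10],"delta_rot":[0.2,0,0],"hand":1},
    {"linear":[43,-143,10],"delta_rot":[0.2,0,0],"hand":1},
    {"linear":[43,-143,10],"delta_rot":[0.2,0,0],"hand":1},
  ],
)

```text
t: 22.95
eef_pos: [0.467, 0.1992, 0.1881]
orientation: [0.737, 0.676, -0.001, -0.001]
force: [0.3, 0.1, 1.4]
finger_gap: 0.0915
grip_force: 0.0
```

Run:
```python
from h import *
im,d,W,p=look('w11')
z=W[...,2];m=(abs(W[...,0]-.465)<.07)&(abs(W[...,1]-.271)<.07)
k=m&(z>.047)&(z<.06);c,wh,a=rect(W[k]);print(np.median(z[k]),c,wh,a)
go(c[0]/1e3,c[1]/1e3,.12,a-90);go(c[0]/1e3,c[1]/1e3,.034,a-90)
```

```text
[0.46700903 0.19920209 0.18812001] 0.002 [0.47461204 0.27283955 0.34377827]
0.049669352888185775 [468.3 274.1] [84. 60.] 85.4
lin [74.8 -4.9 68.2] rot [-0.2   0.   -0.38]
lin [ 74.8  -4.6 154.2] rot [-0.2   0.   -0.38]
```

Emit:
apply_moves(
  motion=[
    {"linear":[75,-4.7,40],"delta_rot":[-0.2,0,-0.4],"hand":1},
    {"linear":[75,-4.7,70],"delta_rot":[-0.2,0,-0.4],"hand":1},
    {"linear":[75,-4.7,90],"delta_rot":[-0.2,0,-0.4],"hand":1},
    {"linear":[75,-4.7,115],"delta_rot":[-0.2,0,-0.4],"hand":1},
    {"linear":[75,-4.7,140],"delta_rot":[-0.2,0,-0.4],"hand":1},
    {"linear":[75,-4.7,154],"delta_rot":[-0.2,0,-0.4],"hand":1},
    {"linear":[75,-4.7,154],"delta_rot":[-0.2,0,-0.4],"hand":0.85},
    {"linear":[75,-4.7,154],"delta_rot":[-0.2,0,-0.4],"hand":0.75},
    {"linear":[75,-4.7,154],"delta_rot":[-0.2,0,-0.4],"hand":0.7},
    {"linear":[75,-4.7,154],"delta_rot":[-0.2,0,-0.4],"hand":0.66},
    {"linear":[75,-4.7,154],"delta_rot":[-0.2,0,-0.4],"hand":0.62},
    {"linear":[75,-4.7,154],"delta_rot":[-0.2,0,-0.4],"hand":0.5},
    {"linear":[75,-4.7,154],"delta_rot":[-0.2,0,-0.4],"hand":0.5},
  ],
)

```text
t: 24.3
eef_pos: [0.4679, 0.275, 0.0355]
orientation: [0.734, 0.679, 0.001, 0.0]
force: [-0.3, -0.7, 7.3]
finger_gap: 0.0599
grip_force: 30.0
```

```bash
python3 -c "
from h import *
go(.4612,-.2530,.13,19.9);go(.4612,-.2530,.07,19.9);go(.4612,-.2530,.0385,19.9);print(get_state()['q'])"
```

```text
lin [-526.8   35.1  -95. ] rot [  0.1   -0.03 -24.41]
lin [-526.9   35.   -35. ] rot [  0.1   -0.03 -24.41]
lin [-526.9   34.9   -3.5] rot [  0.1   -0.03 -24.41]
[ 5.28696156e-01  4.88860186e-01  1.94888646e+00 -1.69648346e-04
  7.02019745e-01  6.07613080e-01]
```

Emit:
apply_moves(
  motion=[
    {"linear":[0,0,-15],"delta_rot":[0,0,0],"hand":0.5},
    {"linear":[0,0,-40],"delta_rot":[0,0,0],"hand":0.5},
    {"linear":[0,0,-70],"delta_rot":[0,0,0],"hand":0.5},
    {"linear":[0,0,-100],"delta_rot":[0,0,0],"hand":0.5},
    {"linear":[-35,3,-110],"delta_rot":[0,0,-2],"hand":0.5},
    {"linear":[-75,6,-110],"delta_rot":[0,0,-4],"hand":0.5},
    {"linear":[-120,9,-110],"delta_rot":[0,0,-6],"hand":0.5},
    {"linear":[-165,12,-110],"delta_rot":[0,0,-8],"hand":0.5},
    {"linear":[-210,15,-110],"delta_rot":[0,0,-10],"hand":0.5},
    {"linear":[-255,18,-110],"delta_rot":[0,0,-12],"hand":0.5},
    {"linear":[-300,21,-110],"delta_rot":[0,0,-14],"hand":0.5},
    {"linear":[-345,24,-110],"delta_rot":[0,0,-16],"hand":0.5},
    {"linear":[-390,27,-110],"delta_rot":[0,0,-18],"hand":0.5},
    {"linear":[-435,30,-105],"delta_rot":[0,0,-20],"hand":0.5},
    {"linear":[-475,32,-100],"delta_rot":[0,0,-22],"hand":0.5},
    {"linear":[-510,34,-80],"delta_rot":[0,0,-24],"hand":0.5},
    {"linear":[-527,35,-60],"delta_rot":[0,0,-24.4],"hand":0.5},
    {"linear":[-527,35,-40],"delta_rot":[0,0,-24.4],"hand":0.5},
    {"linear":[-527,35,-35],"delta_rot":[0,0,-24.4],"hand":0.5},
    {"linear":[-527,35,-35],"delta_rot":[0,0,-24.4],"hand":0.5},
  ],
)

```text
t: 26.3
eef_pos: [0.4599, -0.253, 0.069]
orientation: [0.574, 0.819, -0.0, -0.001]
force: [0.1, 0.0, -0.7]
finger_gap: 0.0602
grip_force: 30.0
```

```bash
python3 -c "
from h import *
go(.4612,-.2530,.0395,19.9)"
```

```text
lin [-0.5  1.2 29.5] rot [-0.06 -0.08 -0.02]
```

Emit:
apply_moves(
  motion=[
    {"linear":[-0.5,0.6,12],"delta_rot":[0,0,0],"hand":0.5},
    {"linear":[-0.5,0.6,21],"delta_rot":[0,0,0],"hand":0.5},
    {"linear":[-0.5,0.6,26],"delta_rot":[0,0,0],"hand":0.5},
    {"linear":[-0.5,0.6,28],"delta_rot":[0,0,0],"hand":0.5},
    {"linear":[-0.5,0.6,29.5],"delta_rot":[0,0,0],"hand":0.5},
    {"linear":[-0.5,0.6,30],"delta_rot":[0,0,0],"hand":0.5},
    {"linear":[-0.5,0.6,30],"delta_rot":[0,0,0],"hand":0.5},
  ],
)

```text
t: 27.0
eef_pos: [0.4614, -0.2538, 0.0396]
orientation: [0.574, 0.819, 0.0, 0.0]
force: [0.3, 0.2, -0.6]
finger_gap: 0.0598
grip_force: 30.0
```

Emit:
apply_moves(
  motion=[
    {"linear":[0,0,0.7],"delta_rot":[0,0,0],"hand":0.5},
    {"linear":[0,0,1],"delta_rot":[0,0,0],"hand":0.5},
    {"linear":[0,0,1],"delta_rot":[0,0,0],"hand":0.5},
  ],
)

```text
t: 27.3
eef_pos: [0.4614, -0.2539, 0.0395]
orientation: [0.574, 0.819, 0.0, 0.0]
force: [-3.1, 2.7, 11.9]
finger_gap: 0.0601
grip_force: 30.0
```

Contact at the expected height. Releasing and rising.

Emit:
apply_moves(
  motion=[
    {"linear":[0,0,0],"delta_rot":[0,0,0],"hand":0.75},
    {"linear":[0,0,0],"delta_rot":[0,0,0],"hand":0.9},
    {"linear":[0,0,0],"delta_rot":[0,0,0],"hand":0.95},
    {"linear":[0,0,0],"delta_rot":[0,0,0],"hand":0.95},
    {"linear":[0,0,-20],"delta_rot":[0,0,0],"hand":0.95},
    {"linear":[0,0,-50],"delta_rot":[0,0,0],"hand":0.95},
    {"linear":[0,0,-90],"delta_rot":[0,0,0],"hand":1},
    {"linear":[0,0,-130],"delta_rot":[0,0,0],"hand":1},
    {"linear":[0,0,-170],"delta_rot":[0,0,0],"hand":1},
    {"linear":[0,0,-210],"delta_rot":[0,0,0],"hand":1},
    {"linear":[0,0,-250],"delta_rot":[0,0,0],"hand":1},
    {"linear":[0,0,-250],"delta_rot":[0,0,0],"hand":1},
    {"linear":[0,0,-250],"delta_rot":[0,0,0],"hand":1},
  ],
)

```text
t: 28.6
eef_pos: [0.4615, -0.2538, 0.289]
orientation: [0.574, 0.819, 0.0, 0.001]
force: [0.8, 0.2, -0.3]
finger_gap: 0.092
grip_force: 0.0
```

Run:
```python
from h import *
im,d,W,p=look('w12');cv2.imwrite('pics/w12.png',im)
z=W[...,2]
for n,x,y,lo,hi in[('long',.461,-.253,.045,.065),('short',.613,-.129,.042,.06),('die',.444,-.007,.05,.07)]:
    k=(abs(W[...,0]-x)<.065)&(abs(W[...,1]-y)<.065)&(z>lo)&(z<hi);print(n,k.sum(),np.percentile(z[k],[2,50,98]).round(4) if k.any() else '',rect(W[k]) if k.any() else '')
im,d,W,p=cloud('scene');cv2.imwrite('pics/s12.png',im)
```

```text
[ 0.4614831  -0.25384748  0.28896261] 0.038 [ 0.43638246 -0.18423032  0.44449112]
long 2226 [0.0522 0.0538 0.0554] (array([ 461.9, -254.8]), array([84.1, 59.9]), -70.0)
short 1669 [0.0449 0.0489 0.0505] (array([ 614.4, -131. ]), array([65.9, 50.7]), 70.0)
die 28 [0.0503 0.0528 0.0584] (array([455.8, -25.5]), array([16.3,  1.6]), 9.7)
```

View pics/s12.png

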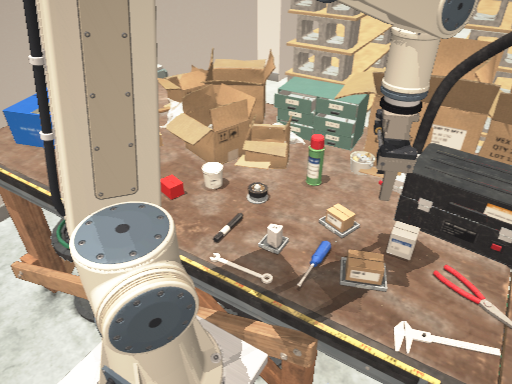

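The scene shows the die in the small tray (274,237), the tape on its stand (258,190), the short carton in the middle tray (340,217) and the long carton in the longest tray (364,266). The pot (213,175) and the pale carton (402,240) have not moved. Measured heights and angles all match.

```bash
python3 -c "
from cell import *
print(job_done())"
```

```text
the job is handed in; nothing more can be done
None
```

The job is done and handed in at about 29 s: die, tape roll and both cartons each sit flat and fully down in their places by camera, and the white pot and pale carton were left where they stood.

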